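# Clamp the roof on a model goods van

## Robot

A 6-joint arm with a two-finger parallel gripper is mounted at the origin on the work surface. World frame = base frame: x ahead of the robot, y to its left, z up, the work surface at z = 0. Lengths are in m, angles in rad, forces in N, time in s.
With the tool pointing down it reaches from about 0.275 to 0.75 m from the base axis. Payload 10.2 kg.
Tool frame: the origin (TCP) lies midway between the tips of the shut fingers; the grasp point (between the pads) lies 19 mm behind it; z points along the fingers, y is the direction in which the jaws open and shut (so a half turn about z gives the same grasp; the last joint's range is limited). The gripper opens to 85 mm and grips with 20 to 120 N. Pads are 22 mm wide; open, the fingers measure 114 mm over their backs; the gripper's body (76 mm by 85 mm) begins 54 mm behind the grasp point. The pads swing forward as they close: fully open they stand 13 mm farther back than shut.
Start: joints at [-1.522, 0.313, 1.498, -0, 1.331, -0.223], TCP at [0.141, -0.506, 0.231] pointing down, gripper open.
Joint ranges: [-2.94, 2.94], [-0.97, 2.17], [0.19, 2.56], [-1.23, 4.37], [0.02, 3.11], [-2.88, 2.88]. Speed limits (rad/s): [2.39, 2.39, 3.01, 3.14, 3.14, 3.14].

## Interface

Orientations are given as a rotation vector (axis times angle).
In Python, from cell import bot gives the robot as it stands. The module is installed in compiled form; this text tells all that it offers.
- The arm moves only by the tool servo_tool, never from a script. Its argument "steps" is one flat list of numbers, 5 for each row, row after row: the opening, from 0 (shut) to 1 (fully open), then the shift along the tool's x, y, z in mm, then the turn about the tool's z in rad. A call has 1 to 8 rows; each row shifts and turns the commanded pose from where the row before left it, along the tool's axes as they then stand; what a row does not reach is not made up. A row lasts 1/8 s, in which the tool goes at most 62.5 mm and 10.7 degrees, less where a joint would pass 70% of its speed; a pose out of reach is approached as far as the arm can. A call with a gripper value outside its range is refused whole. The fingers move at their own pace and stop on an object; the grip force is fixed at half the most. Time passes only in rows, so rows that do not move let the fingers close. It gives the time, the measured TCP pose, the force and the opening at its end, in the units of the state.
- bot.observe(): the state, without advancing time (a new reading comes with each control period).
- bot.grab_frame(name): name is "scene" or "top" or "wrist"; returns a dict with "frame" (480x640x3 uint8, red, green, blue), "depth" (480x640 float32, m along the optical axis (not along the pixel's ray), 0 where there is no reading), "fovy" (degrees; the focal length in pixels is half the picture's height over the tangent of half this angle, whatever the lens; pixels are square), "cx", "cy" (the principal point, pixels), "rvec" (rotation vector, rad) and "tvec" (3), from world to camera coordinates, as OpenCV has them. Camera axes: x right, y down, z forward; pixel columns grow to the right and rows downward; lengths in m; the calibration is good to about 2 mm. A picture is of the moment at which its call begins.
- bot.hand_in(): hands the job in, once; it reports no verdict.
Trained networks look in a picture, given as the dict that the camera call returned (one of the last four; its "shot" number tells which), for a name from the list of things; names that differ only in an ending like _2 or _b are one class to them, and where a whole thing is asked for, a point or a joint stands for the part that bears it (a point fixed in the world has none). Each returns a list of dicts, best first, with "p" (0 to 1); they miss things now and then, are a little off and sometimes report something else, mostly with a low value. They report only what shows in the picture. A call takes as long as a camera call. They do not tell look-alikes from the thing itself.
- bot.spot_in(picture, query): "location" ([column, row] in pixels, amid what is visible of it).
- bot.mark_of(picture, query): "location" ([column, row] in pixels: a listed point, or the origin of a listed thing).
The state is a dict: "clock": time; "qpos": joint angles; "qvel": joint speeds; "tau": joint torques, N m; "tcp_pos": TCP position; "eef_rot": TCP orientation; "wrist_force": force on the tool from outside, world axes, zero at the start; "wrist_torque": the same for the moment, N m; "finger_gap": finger opening in m.
Only numpy, scipy, OpenCV 4.12 (cv2) and the standard library are available. Lean on these libraries where they do the work, as an engineer would, in place of code of your own. Each camera call takes 0.05 s, during which the arm holds its last target. There are 200 camera calls.

## Task

The little goods van in the clamping jig is ready for its roof. Swing the jig's weighted arm up and right back until it rests there by itself, pluck the long roof (not the short one) out of its pocket in the parts tray and lay it squarely on the open van so that the rib underneath drops inside the walls and the eaves sit flat on them. Then bring the arm down by its wooden grip, lowering it all the way without letting it drop, and leave it pressing on the roof; do not shift the van or disturb anything else.

Things in the scene. Friction and masses are not known exactly. Their poses are not given: they have to be found in the camera images.
- roof_center (a point): Middle (half-way up) of the long roof, grey plastic, 30 g: 154 mm long (its x), 42 wide (y), 14 tall (z up). From below: rib 136 x 24 x 5 mm, eaves slab 154 x 42 x 5 mm with upright edges (grip these long edges, mid-length), arched crown 4 mm. This point is 7 mm above the rib's underside, 3 mm below the slab's top. It lies right way up in any one of the tray's pockets; same either way round.
- short_roof_center (a point): Middle of the short roof, a bystander in another pocket: same section and grey plastic as the long roof but only 100 mm long.
- underframe_center (a point): Middle of a black wagon underframe on wheels, a bystander in the remaining pocket: 146 x 34 x 14 mm.
- tray: Dark foam parts tray (fixed), origin at its underside on the table: 184 mm (x) by 244 mm (y), top 26 mm above the table. Three pockets along its x axis, side by side at y = -80, 0, +80 mm, each 164 x 48 mm, bed 14 mm above the table; parts stand about 2 mm proud of the top.
- tray_mid (a point): Middle of the tray, level with its top. Here a deeper finger channel, 48 mm wide, runs along the tray's y across the middle of all pockets, through ribs and outer walls; its floor is 4 mm above the table. Fingers go down in it on both sides of a part (80 mm from part to part, centre to centre).
- van_rim (a point): Centre of the brown goods van's open top, level with the top of its walls, 52 mm above the table. Van loose, 140 g, 150 mm long (x), 34 wide (y), z up, walls 2 mm, opening 146 x 30 mm: the roof's rib has 3 mm of play each side, 5 mm at each end. With the roof seated, the roof's middle is 2 mm above this point. Low cork-faced blocks (tops 26 mm above the table) stand beside the van, about 2 mm off.
- pivot (a point): Middle of the hinge pin of the jig's arm, fixed, 77 mm above the table. Its x axis is level and points from the van to the pivot (130 mm from the van's centre line); y is the hinge axis, along the van; z up. The aluminium cheeks beside it reach 96 mm above the table; the plywood base is 12 mm thick, fixed.
- handle (a point): Centre of the wooden grip at the arm's free end, 14 mm thick, 62 mm long along the hinge axis, between the arm's two steel rods (80 mm apart, 7 mm thick), 205 mm from the pivot. Hold it across its thickness, from above, at its middle; it turns in the fingers as the arm swings. With the arm down it is 75 mm beyond the van's centre line, away from the pivot, 64 mm above the table.
- press_arm (a joint): Angle of the weighted arm (400 g, about 3 N at the grip): 0 = down on its stop, pointing along the pivot's -x and 0.065 rad below level; grows as it swings up and over. Level 0.065, upright 1.636, back stop 1.95, where it rests by its weight; short of about 1.6 it falls. Under it, 130 mm from the pivot, a 30 x 90 x 20 mm weight with a rubber pad. Resting on the seated roof it reads about 0.065.
- glue_bottle: White glue bottle with a nozzle, 34 mm diameter, 92 mm tall, standing; bystander, origin at its underside.
- paint_jar: Small jar of paint, 36 mm diameter, 45 mm tall; bystander, origin at its underside.
- screwdriver: Screwdriver lying on the table, 150 mm long; bystander.
- brush: Brush lying on the table, 160 mm long; bystander.
- open_wagon: Grey open wagon, 130 x 34 x 32 mm, standing on the table; bystander, origin at its underside.
There are look-alikes about, which are no part of the job. Leave any blue look-alike of the part that bears van_rim alone.

How it is judged:
On the way, in this order (a step that is already met when the one before it is completed fails the run):
1. the arm is swung up and back and rests there (value of joint press_arm above 1.8 rad), for 0.2 s.
2. the long roof is lifted clear of its pocket (z of roof_center in the frame of tray_mid above 0.02 m), for 0.1 s.
3. the roof sits square on the van, its rib inside the walls, with the arm still back (horizontal distance between roof_center and van_rim below 0.007 m and z of roof_center in the frame of van_rim between 0 and 0.0045 m and angle between the x axis of roof_center and the x axis of van_rim, either way round below 0.1 rad and angle between the z axis of roof_center and the z axis of van_rim, either way round below 0.1 rad and value of joint press_arm above 1.7 rad), for 0.2 s.
At the end, for the whole second after the job is handed in: The long roof is seated on the van (centres within 7 mm in plan, middle of the roof 0 to 4.5 mm above the wall tops, square and level within 0.1 rad), the van is upright and within 8 mm of where it stood, and the arm lies at rest on the roof (joint between 0.045 and 0.09 rad) (horizontal distance between roof_center and van_rim below 0.007 m and z of roof_center in the frame of van_rim between 0 and 0.0045 m and angle between the x axis of roof_center and the x axis of van_rim, either way round below 0.1 rad and angle between the z axis of roof_center and the z axis of van_rim, either way round below 0.1 rad and distance of van_rim from where it was at the start of the episode below 0.008 m and angle between van_rim's own z axis and vertical below 0.1 rad and value of joint press_arm between 0.045 and 0.09 rad and velocity of joint press_arm between -0.1 and 0.1 rad/s); the robot touches nothing.
It fails at once if the arm is let drop (falls faster than 3.5 rad/s) (velocity of joint press_arm below -3.5 rad/s).
It fails at once if the van is dragged out of the jig (distance of van_rim from where it was at the start of the episode above 0.025 m).
It fails at once if another part in the tray is disturbed (moved over 30 mm) (distance of any of short_roof_center, underframe_center from where it was at the start of the episode above 0.03 m).
It fails at once if something else on the table is disturbed (moved over 40 mm) (distance of any of glue_bottle, paint_jar, screwdriver, brush, open_wagon from where it was at the start of the episode above 0.04 m).
It also fails if it takes over 67 s, if anything falls off the work surface, if the arm or the gripper's body presses on something with over 40 N, if the wrist force passes 120 N, or if a joint passes its speed limit or range.

## Working session

There is one attempt and no reset: what is moved stays moved. The work goes in short steps, Python scripts to look and compute and a tool call to move; the robot and the scene stay as the last step left them, time stands still between calls to the robot, and variables do not carry over. Pictures are saved under pics/ and viewed, on a budget of 10 in all, crops included, one or two more only if the job needs it, and the job is handed in when it is done.

Besides the shell and the picture viewer there is one more tool, called by a JSON object that holds its "name" and its "arguments". servo_tool: Moves the arm, as the interface text tells. Its arguments: {"type":"object","properties":{"steps":{"type":"array"}},"required":["steps"]}

```bash
mkdir -p pics; cat > h.py <<'E'
import numpy as np, cv2
from cell import bot
from scipy.spatial.transform import Rotation as R
def cam(p):
    f=240/np.tan(np.radians(p["fovy"])/2)
    return f,R.from_rotvec(np.ravel(p["rvec"])).as_matrix(),np.ravel(p["tvec"])
def ray(p,uv):
    f,M,t=cam(p); d=np.array([(uv[0]-p["cx"])/f,(uv[1]-p["cy"])/f,1.]); return -M.T@t, M.T@d
def atz(p,uv,z):
    o,d=ray(p,uv); return o+d*(z-o[2])/d[2]
def dep(p,uv):
    u,v=int(round(uv[0])),int(round(uv[1])); w=p["depth"][max(v-1,0):v+2,max(u-1,0):u+2]; w=w[w>0]
    o,d=ray(p,uv); return o+d*np.median(w) if w.size else None
def cloud(p):
    f,M,t=cam(p); v,u=np.mgrid[:480,:640]; z=p["depth"]
    c=np.stack([(u-p["cx"])/f*z,(v-p["cy"])/f*z,z],-1); w=(c-t)@M; w[z==0]=np.nan; return w
def proj(p,X):
    f,M,t=cam(p); c=M@np.asarray(X)+t; return f*c[0]/c[2]+p["cx"],f*c[1]/c[2]+p["cy"]
def save(p,n,box=None,s=1):
    im=p["frame"][:,:,::-1]
    if box: im=im[box[1]:box[3],box[0]:box[2]]
    cv2.imwrite("pics/"+n,cv2.resize(im,None,fx=s,fy=s,interpolation=cv2.INTER_CUBIC))
E
python3 - <<'E'
from h import *
np.set_printoptions(precision=4,suppress=True)
for n in("top","scene"):
    p=bot.grab_frame(n); save(p,n+"0.png"); print(n,p["fovy"],cam(p)[0], -cam(p)[1].T@cam(p)[2])
    for q in "roof_center short_roof_center underframe_center tray_mid van_rim pivot handle glue_bottle paint_jar open_wagon".split():
        for r in bot.mark_of(p,q)[:3]:
            if r["p"]>.1: print(q,round(r["p"],2),np.round(r["location"],1),dep(p,r["location"]))
    np.savez(n+"0.npz",**p)
s=bot.observe();print(s)
E
```

```text
top 46.0023073277049 565.3729165182277 [ 0.4268 -0.0884  1.1344]
roof_center 0.55 [427.3 245.9] [ 0.5116 -0.3146  0.0273]
short_roof_center 0.62 [346.2 250.4] [ 0.5023 -0.1541  0.0263]
short_roof_center 0.46 [385.8 247.6] [ 0.5078 -0.2319  0.0295]
underframe_center 0.59 [386.8 242.1] [ 0.5187 -0.2341  0.0288]
tray_mid 0.59 [386.3 248. ] [ 0.507  -0.2329  0.0294]
van_rim 0.95 [192.5 347. ] [0.3149 0.1436 0.0156]
van_rim 0.66 [210.3 235.2] [0.5266 0.1026 0.0778]
van_rim 0.38 [429.6 245.2] [ 0.5129 -0.3191  0.0274]
pivot 0.98 [132.9 227.9] [0.5396 0.2456 0.0782]
handle 0.93 [245.  227.1] [0.5429 0.0394 0.0698]
handle 0.2 [210.6 237.1] [0.523  0.102  0.0779]
glue_bottle 0.91 [269.8 136.3] [ 0.7208 -0.0046  0.0599]
glue_bottle 0.34 [239.9 134.2] [0.7302 0.0558 0.0392]
paint_jar 0.9 [236.2 133.8] [0.7294 0.0623 0.0446]
open_wagon 0.68 [382.7 140. ] [ 0.7283 -0.2297  0.0126]
open_wagon 0.57 [348.7 252.4] [ 0.4984 -0.159   0.0265]
scene 57.825457254756266 434.5310616181503 [ 1.0854 -0.6124  0.5885]
roof_center 0.66 [222.5 299.3] [ 0.5093 -0.3193  0.0266]
roof_center 0.55 [340.8 346.3] [ 0.74
[... 499 characters left out ...]
] [0.45   0.3806 0.002 ]
handle 0.95 [357.3 220.6] [0.5334 0.0353 0.0592]
glue_bottle 0.67 [413.2 290.9] [ 0.7386 -0.0224  0.0099]
paint_jar 0.64 [438.7 276.3] [0.749  0.0519 0.0113]
open_wagon 0.75 [339.6 350.1] [ 0.7495 -0.2466  0.0223]
{'clock': 1.1, 'qpos': array([-1.5224,  0.3129,  1.4977, -0.    ,  1.331 , -0.2234]), 'qvel': array([-0.0004, -0.0001, -0.    ,  0.0007, -0.001 , -0.0004]), 'tau': array([  0.0006, -41.2172, -25.99  ,  -0.0002,   0.0005,   0.    ]), 'tcp_pos': array([ 0.1409, -0.5057,  0.2313]), 'eef_rot': array([ 3.1126,  0.4256, -0.    ]), 'wrist_force': array([0.2252, 0.3568, 0.3187]), 'wrist_torque': array([-0.0041, -0.044 , -0.0202]), 'finger_gap': 0.08582404180571859}
```

View pics/top0.png

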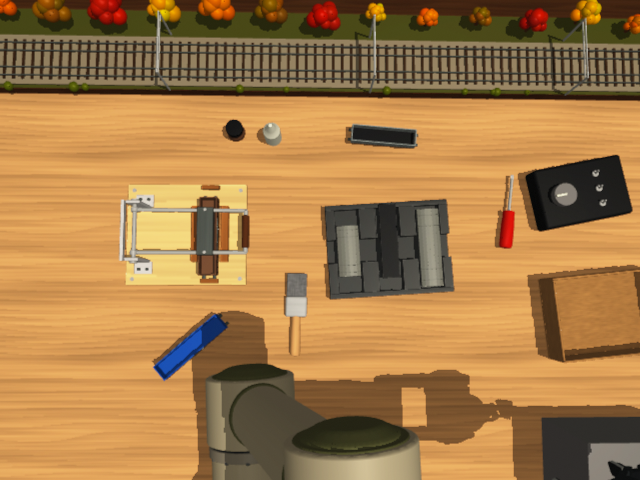

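View pics/scene0.png

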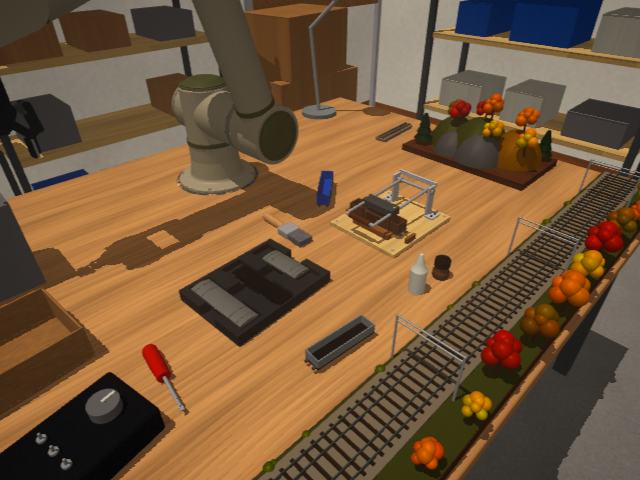

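Top view: the long roof is the bright grey part at (428,247), the short one at (347,251), the underframe between them at (388,241). The brown van is in the jig at (208,237), the blue look-alike loose at (190,347). Next, the frames of the jig and tray.

```bash
cat > m.py <<'E'
from h import *
np.set_printoptions(precision=4,suppress=True)
p=dict(np.load("top0.npz")); W=cloud(p); Z=W[...,2]; im=p["frame"].astype(int)
v,u=np.mgrid[:480,:640]
def rect(m,n):
    P=W[m][:,:2]; k=cv2.minAreaRect((P*1000).astype(np.float32)); print(n,m.sum(),k[0],k[1],k[2],"z",np.median(Z[m]),np.mean(P,0)); return k
box=lambda a,b,c,d:(u>=a)&(u<c)&(v>=b)&(v<d)
rect(box(110,175,260,295)&(Z>.007)&(Z<.02),"base")
rect(box(300,185,470,310)&(Z>.018)&(Z<.04),"tray")
g=im.min(-1)
rect(box(410,200,446,295)&(g>85)&(Z>.018),"long")
rect(box(333,220,362,283)&(g>85)&(Z>.018),"short")
rect(box(234,205,256,256)&(Z>.05),"handle")
rect(box(190,190,222,287)&(Z>.035)&(Z<.06),"van")
rect(box(190,190,222,287)&(Z>.06),"weight")
rect(box(110,190,150,270)&(Z>.07),"pivotbar")
b=rect(box(280,260,312,365)&(Z>.004),"brush")
print(Z[225:250:6,190:256:3])
E
python3 m.py
```

```text
base 7896 (534.4692993164062, 161.06588745117188) (199.1291961669922, 236.15638732910156) 0.40364035964012146 z 0.011968823854896265 [0.533  0.1719]
tray 8518 (497.2490539550781, -209.36968994140625) (199.05636596679688, 305.6614685058594) 4.031153202056885 z 0.026437563570288813 [ 0.5061 -0.2418]
long 1603 (509.2691955566406, -320.34539794921875) (153.34718322753906, 42.6155891418457) 3.2262964248657227 z 0.02686524077568424 [ 0.5087 -0.3196]
short 1055 (501.4959716796875, -159.05899047851562) (99.35938262939453, 41.924442291259766) 3.1364102363586426 z 0.02680141268290629 [ 0.5014 -0.1586]
handle 396 (535.0428466796875, 46.234840393066406) (85.89765167236328, 28.466304779052734) 0.794678270816803 z 0.06799134087535222 [0.535  0.0413]
van 357 (528.1324462890625, 112.19642639160156) (150.09527587890625, 36.30152893066406) 0.07185513526201248 z 0.0503250660231928 [0.5242 0.107 ]
weight 942 (545.402099609375, 112.92633819580078) (111.38511657714844, 58.23795700073242) 1.599043846130371 z 0.07773900218907251 [0.5342 0.1123]
pivotbar 838 (534.1333618164062, 239.34715270996094) (119.39980
[... 452 characters left out ...]
08  0.0757  0.0775  0.0755  0.0783  0.0272
   0.0518  0.0263  0.0273  0.0295  0.0147  0.0136  0.0105  0.0113  0.0138
   0.0706  0.0678 -0.0063 -0.0017]
 [ 0.0114  0.0274  0.028   0.0786  0.0788  0.078   0.076   0.078   0.0311
   0.0522  0.0268  0.0276  0.028   0.0103  0.012   0.0132  0.0121  0.0134
   0.0702  0.0699 -0.0012 -0.002 ]
 [ 0.0098  0.0218  0.0215  0.0805  0.081   0.0816  0.0794  0.079   0.0262
   0.0492  0.0255  0.0278  0.0244  0.0111  0.0142  0.011   0.0139  0.0152
   0.0698  0.0693  0.0006 -0.002 ]
 [ 0.0089  0.0276     nan  0.0776  0.0813  0.0828  0.0788  0.0769  0.028
   0.0518  0.029   0.0278  0.0244  0.0117  0.0096  0.0124  0.0092  0.0152
   0.0673  0.0684 -0.0005  0.0023]]
```

```bash
python3 -c "
from h import *
p=dict(np.load('top0.npz')); save(p,'c1.png',(110,170,470,310),2.2)"
```

```text
(no output)
```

View pics/c1.png

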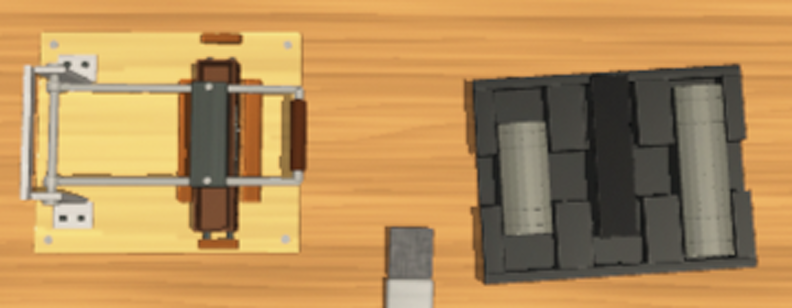

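{"name": "servo_tool", "arguments": {"steps": [0.6,0,0,0,0.131,0.6,0,0,0,0.131,0.6,35,-47,0,0,0.6,35,-47,0,0,0.6,35,-47,0,0,0.6,35,-47,0,0,0.6,35,-47,0,0,0.6,35,-47,0,0]}}

```text
clock: 2.1
tcp_pos: [0.349, -0.2201, 0.2316]
eef_rot: [3.141, 0.015, 0.001]
wrist_force: [0.2, -0.3, 0.1]
finger_gap: 0.0513
```

{"name": "servo_tool", "arguments": {"steps": [0.6,35,-47,0,0,0.6,35,-47,0,0,0.6,35,-47,0,0,0.6,35,-47,0,0,0.6,30,-47,0,0,0.6,18,-22,0,0,0.6,0,0,20,0,0.6,0,0,0,0]}}

```text
clock: 3.1
tcp_pos: [0.533, 0.0374, 0.2101]
eef_rot: [-3.141, -0.016, 0.005]
wrist_force: [0.3, -0.1, 0.4]
finger_gap: 0.0515
```

```bash
cat > w.py <<'E'
from h import *
import sys
np.set_printoptions(precision=4,suppress=True)
s=bot.observe(); print({k:s[k] for k in("clock","tcp_pos","eef_rot","finger_gap","wrist_force","qpos")})
r=R.from_rotvec(s["eef_rot"]).as_matrix(); print("yaw",np.arctan2(r[1,0],r[0,0]))
n,*q=sys.argv[1:]
p=bot.grab_frame(n); np.savez("last.npz",**p)
for k in q:
    for x in bot.mark_of(p,k)[:2]: print(k,round(x["p"],2),np.round(x["location"],1),dep(p,x["location"]))
save(p,f"{n}{s['clock']:.2f}.png"); print(f"{n}{s['clock']:.2f}.png")
E
python3 w.py wrist handle van_rim
python3 - <<'E'
from h import *
p=dict(np.load("last.npz"));W=cloud(p);Z=W[...,2]
m=(Z>.060)&(Z<.078)&(abs(W[...,1]-.0375)<.025)&(abs(W[...,0]-.534)<.028)
for X in (.515,.525,.535,.545,.555):
    k=m&(abs(W[...,0]-X)<.005);y=W[k][:,1]
    if y.size: print(X,y.size,np.percentile(y,[2,50,98]),np.median(Z[k]))
E
```

```text
{'clock': 3.1, 'tcp_pos': array([0.533 , 0.0374, 0.2101]), 'eef_rot': array([-3.1411, -0.0161,  0.0045]), 'finger_gap': 0.051518000401313484, 'wrist_force': array([ 0.2562, -0.0753,  0.3826]), 'qpos': array([-0.1493,  0.3518,  1.5004, -0.    ,  1.2923,  1.4113])}
yaw 0.010235006730028159
handle 0.72 [312.2 217.8] [0.5359 0.0461 0.0701]
wrist3.10.png
0.515 225 [0.03620727 0.0430529  0.04931348] 0.07033362713409608
0.525 235 [0.03634021 0.0424088  0.0493256 ] 0.07020200225412657
0.535 231 [0.03647904 0.04317429 0.04932709] 0.07018913306451272
0.545 236 [0.0366035  0.04323114 0.04932794] 0.07026587145447982
0.555 257 [0.0359745  0.04260305 0.04932736] 0.07009525745746062
```

{"name": "servo_tool", "arguments": {"steps": [0.5,1,-5,40,0,0.5,0,0,50,0,0.5,0,0,50,0,0.5,0,0,24,0,0.5,0,0,0,0,0,0,0,0,0,0,0,0,0,0,0,0,0,0,0]}}

```text
clock: 4.25
tcp_pos: [0.5356, 0.0412, 0.0492]
eef_rot: [3.14, 0.015, 0.005]
wrist_force: [-0.9, -4.2, 4.8]
finger_gap: 0.0119
```

{"name": "servo_tool", "arguments": {"steps": [0,0,0,0,0,0,0,0,0,0]}}

```text
clock: 4.5
tcp_pos: [0.5356, 0.0412, 0.0492]
eef_rot: [3.14, 0.015, 0.005]
wrist_force: [-2.3, -5.2, 5.3]
finger_gap: 0.0118
```

```bash
python3 - <<'E'
import numpy as np
# arc from th=0 : relative to pivot  y=-.205cos(a), z=.205 sin(a), a=th-.065
a=np.linspace(0,1.95,22)-.065
y=-.205*np.cos(a);z=.205*np.sin(a)
for i in range(21): print(round(a[i+1]+.065,2),round(-1000*(y[i+1]-y[i])),round(-1000*(z[i+1]-z[i])), round(1000*(y[i+1]-y[0])),round(1000*(z[i+1]-z[0])))
E
```

```text
0.09 0 -19 0 19
0.19 -1 -19 1 38
0.28 -3 -19 4 57
0.37 -5 -18 9 75
0.46 -7 -18 16 93
0.56 -8 -17 24 110
0.65 -10 -16 34 127
0.74 -11 -15 45 142
0.84 -13 -14 57 156
0.93 -14 -13 71 169
1.02 -15 -12 86 181
1.11 -16 -10 102 191
1.21 -17 -9 119 200
1.3 -18 -7 137 207
1.39 -18 -5 155 212
1.49 -19 -4 174 216
1.58 -19 -2 193 218
1.67 -19 0 212 218
1.76 -19 2 231 217
1.86 -19 3 250 213
1.95 -18 5 268 208
```

{"name": "servo_tool", "arguments": {"steps": [0.4,0,0,0,0,0.4,0,0,4,0,0.4,0,0,0,0]}}

```text
clock: 4.88
tcp_pos: [0.5344, 0.0423, 0.0431]
eef_rot: [-3.141, -0.015, 0.001]
wrist_force: [-0.2, -0.5, -0.1]
finger_gap: 0.0337
```

{"name": "servo_tool", "arguments": {"steps": [0,0,0,0,0,0,0,0,0,0,0,0,0,0,0,0,0,0,0,0]}}

```text
clock: 5.38
tcp_pos: [0.5346, 0.0412, 0.0435]
eef_rot: [3.14, 0.015, -0.0]
wrist_force: [-1.6, -6.1, 1.3]
finger_gap: 0.0122
```

{"name": "servo_tool", "arguments": {"steps": [0,0,1,-10,0,0,0,0,-28,0,0,0,-4,-19,0,0,0,-5,-18,0,0,0,-7,-18,0,0,0,-8,-17,0,0,0,-10,-16,0,0,0,-11,-15,0]}}

```text
clock: 6.38
tcp_pos: [0.5342, 0.0838, 0.186]
eef_rot: [3.136, 0.015, 0.001]
wrist_force: [-2.6, -16.1, 7.9]
finger_gap: 0.0122
```

{"name": "servo_tool", "arguments": {"steps": [0,0,-10,-14,0,0,0,-14,-13,0,0,0,-15,-12,0,0,0,-16,-10,0,0,0,-17,-9,0,0,0,-18,-7,0,0,0,-18,-5,0,0,0,-19,-4,0]}}

```text
clock: 7.38
tcp_pos: [0.5337, 0.2127, 0.2619]
eef_rot: [3.14, 0.014, 0.009]
wrist_force: [7.2, -1.9, 1.5]
finger_gap: 0.0121
```

{"name": "servo_tool", "arguments": {"steps": [0,0,-19,-2,0,0,0,-19,0,0,0,0,-19,2,0,0,0,-19,3,0,0,0,-14,4,0,0,0,0,0,0]}}

```text
clock: 8.12
tcp_pos: [0.5331, 0.3044, 0.2527]
eef_rot: [-3.139, -0.016, -0.008]
wrist_force: [6.8, 1.8, 3.7]
finger_gap: 0.0118
```

{"name": "servo_tool", "arguments": {"steps": [0.4,0,0,0,0,0.4,0,0,0,0,0.4,0,0,-30,0,0.4,0,0,-30,0,0.6,0,45,0,0,0.6,0,48,20,0,0.6,0,48,20,0,0.6,0,48,20,0]}}

```text
clock: 9.12
tcp_pos: [0.5334, 0.1126, 0.2508]
eef_rot: [-3.141, -0.016, 0.0]
wrist_force: [0.2, -0.1, 0.3]
finger_gap: 0.0512
```

{"name": "servo_tool", "arguments": {"steps": [1,0,0,0,0]}}

```text
clock: 9.25
tcp_pos: [0.5332, 0.1116, 0.25]
eef_rot: [3.141, 0.009, -0.005]
wrist_force: [0.2, 1.2, 0.3]
finger_gap: 0.0681
```

```bash
python3 w.py wrist van_rim; python3 - <<'E'
from h import *
p=dict(np.load("last.npz"));W=cloud(p);Z=W[...,2]
m=(Z>.045)&(Z<.06)&(abs(W[...,1]-.115)<.035)&(abs(W[...,0]-.534)<.1)
print(m.sum(),cv2.minAreaRect((W[m][:,:2]*1000).astype(np.float32)),np.median(Z[m]))
P=W[m]
for lo in range(-70,75,20):
    y=P[abs(P[:,0]-.534-lo/1000)<.005][:,1]
    if y.size: print(lo,y.size,np.percentile(y,[1,99]))
print(np.percentile(P[:,0],[.5,99.5]))
b=dict(bot.grab_frame("top"));Wt=cloud(b);
for x in bot.mark_of(b,"handle")[:2]: print(x["p"],x["location"],dep(b,x["location"]))
E
```

```text
{'clock': 9.25, 'tcp_pos': array([0.5332, 0.1116, 0.25  ]), 'eef_rot': array([ 3.1413,  0.0092, -0.0051]), 'finger_gap': 0.06807708447152125, 'wrist_force': array([0.2472, 1.2306, 0.3034]), 'qpos': array([-0.0087,  0.3458,  1.4032, -0.0003,  1.3958,  1.5563])}
yaw 0.0058299602804521835
van_rim 0.86 [288.5 403.4] [0.2978 0.1496 0.0164]
van_rim 0.74 [317.4 210.9] [0.5243 0.1171 0.0282]
wrist9.25.png
1371 ((528.3920288085938, 116.68640899658203), (149.7129669189453, 36.8762321472168), 0.7425497174263) 0.05238691130573167
-70 57 [0.09899252 0.13394553]
-50 57 [0.09950237 0.13394291]
-30 83 [0.09883762 0.13454093]
-10 89 [0.09824767 0.13434149]
10 98 [0.09859819 0.13509084]
30 79 [0.09891978 0.13480306]
50 74 [0.09995573 0.13384449]
70 101 [0.10048602 0.13342226]
[0.45402316 0.60320178]
0.82 [51.9, 214.0] [0.53890616 0.30369236 0.2773419 ]
0.67 [385.7, 240.3] [ 0.52236042 -0.23206962  0.02783074]
```

{"name": "servo_tool", "arguments": {"steps": [1,-4,54,0,0,1,-4,54,0,0,1,-4,54,0,0,1,-3,54,0,0,1,-3,54,0,0,1,-3,54,0,0,1,-3,54,0,0,1,0,50,0,-0.05]}}

```text
clock: 10.45
tcp_pos: [0.5146, -0.315, 0.2518]
eef_rot: [3.14, 0.098, 0.001]
wrist_force: [0.5, -0.2, 0.6]
finger_gap: 0.0855
```

{"name": "servo_tool", "arguments": {"steps": [1,0,0,0,0]}}

```text
clock: 10.58
tcp_pos: [0.5142, -0.3161, 0.2508]
eef_rot: [3.14, 0.091, -0.0]
wrist_force: [0.2, 0.2, 0.4]
finger_gap: 0.0856
```

```bash
python3 w.py wrist roof_center tray_mid underframe_center; python3 - <<'E'
from h import *
p=dict(np.load("last.npz"));W=cloud(p);Z=W[...,2];g=p["frame"].min(-1)
m=((g>85)&(Z>.018)&(Z<.04)&(abs(W[...,1]+.318)<.04)&(abs(W[...,0]-.51)<.1)).astype(np.uint8)
n,l,st,c=cv2.connectedComponentsWithStats(m); i=1+np.argmax(st[1:,4]); m=l==i
print(m.sum(),cv2.minAreaRect((W[m][:,:2]*1000).astype(np.float32)),np.percentile(Z[m],[5,50,95]),W[m].mean(0))
E
```

```text
{'clock': 10.575, 'tcp_pos': array([ 0.5142, -0.3161,  0.2508]), 'eef_rot': array([ 3.1401,  0.0914, -0.0003]), 'finger_gap': 0.08562825521115397, 'wrist_force': array([0.2267, 0.2038, 0.3698]), 'qpos': array([-0.745 ,  0.4782,  1.2088, -0.0002,  1.4546,  0.7677])}
yaw 0.05817151464280319
roof_center 0.74 [322.6 206.9] [ 0.5099 -0.3157  0.029 ]
tray_mid 0.62 [158.2 203.2] [ 0.5044 -0.1593  0.0288]
underframe_center 0.87 [240.5 185.4] [ 0.5259 -0.2375  0.0291]
wrist10.57.png
6830 ((510.2078857421875, -317.48321533203125), (153.55674743652344, 43.36414337158203), 3.292620897293091) [0.02500805 0.02778975 0.02964782] [ 0.51401047 -0.31710889  0.02759882]
```

View pics/wrist10.57.png

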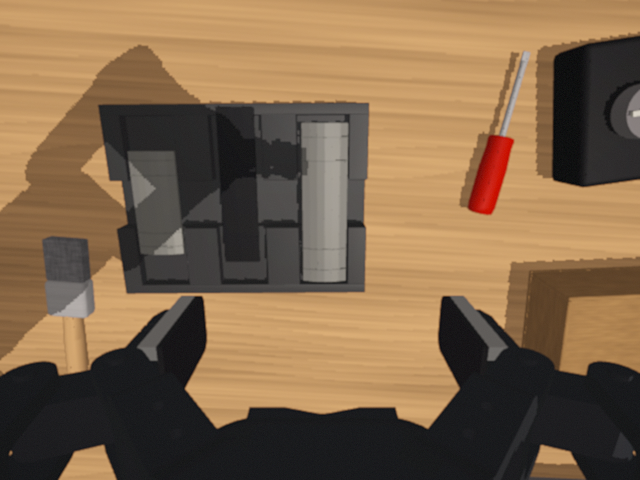

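{"name": "servo_tool", "arguments": {"steps": [0.8,-4,1,50,0,0.8,0,0,55,0,0.8,0,0,50,0,0.8,0,0,35,0,0.8,0,0,20,0,0.8,0,0,15,0,0.8,0,0,15,0,0.8,0,0,0,0]}}

```text
clock: 11.78
tcp_pos: [0.51, -0.3148, 0.0106]
eef_rot: [-3.139, -0.094, 0.002]
wrist_force: [0.5, 0.9, 0.6]
finger_gap: 0.0681
```

```bash
python3 w.py wrist roof_center;  python3 - <<'E'
from h import *
p=dict(np.load("last.npz"));W=cloud(p);Z=W[...,2];g=p["frame"].min(-1)
m=((g>85)&(Z>.018)&(Z<.04)&(abs(W[...,1]+.318)<.04)&(abs(W[...,0]-.51)<.1)).astype(np.uint8)
n,l,st,c=cv2.connectedComponentsWithStats(m); i=1+np.argmax(st[1:,4]); m=l==i
print(m.sum(),cv2.minAreaRect((W[m][:,:2]*1000).astype(np.float32)))
E
```

```text
{'clock': 11.775, 'tcp_pos': array([ 0.51  , -0.3148,  0.0106]), 'eef_rot': array([-3.1392, -0.0944,  0.0015]), 'finger_gap': 0.06810736890490215, 'wrist_force': array([0.4862, 0.89  , 0.6262]), 'qpos': array([-0.7483,  0.7205,  1.4786,  0.    ,  0.9439,  0.7623])}
yaw 0.06014627096341523
roof_center 0.8 [331.7 314.6] [ 0.5139 -0.3167  0.0289]
wrist11.78.png
38528 ((527.6641235351562, -316.6134338378906), (120.16288757324219, 44.33615493774414), 3.4484572410583496)
```

{"name": "servo_tool", "arguments": {"steps": [0.8,0,2,4,0,0.8,0,0,3,0,0.4,0,0,0,0,0.3,0,0,0,0,0.3,0,0,0,0,0.3,0,0,0,0]}}

```text
clock: 12.62
tcp_pos: [0.5104, -0.3175, 0.0046]
eef_rot: [3.14, 0.094, 0.001]
wrist_force: [-0.1, 0.9, 3.4]
finger_gap: 0.0401
```

{"name": "servo_tool", "arguments": {"steps": [0.2,0,0,-5,0,0.2,0,0,-10,0,0.2,0,0,-20,0,0.2,0,0,-30,0,0.2,0,0,-50,0,0.2,0,0,-55,0,0.2,0,0,0,0]}}

```text
clock: 13.5
tcp_pos: [0.5116, -0.3184, 0.1794]
eef_rot: [3.134, 0.094, 0.01]
wrist_force: [0.5, 0.1, -1.0]
finger_gap: 0.0402
```

```bash
python3 w.py wrist roof_center
```

```text
{'clock': 13.5, 'tcp_pos': array([ 0.5116, -0.3184,  0.1794]), 'eef_rot': array([3.1339, 0.094 , 0.01  ]), 'finger_gap': 0.04019384073588479, 'wrist_force': array([ 0.5215,  0.0657, -0.987 ]), 'qpos': array([-0.7509,  0.5193,  1.3324,  0.    ,  1.281 ,  0.7599])}
yaw 0.05997344400444493
roof_center 0.71 [321.5 320.9] [ 0.5158 -0.3165  0.2039]
wrist13.50.png
```

View pics/wrist13.50.png

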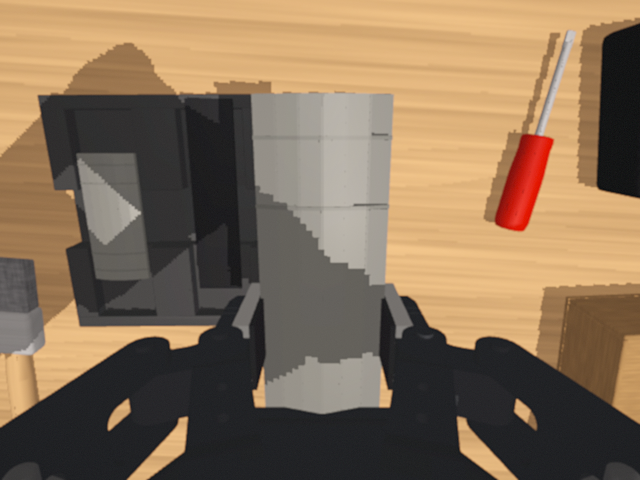

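```bash
cat > roof.py <<'E'
from h import *
p=bot.grab_frame("top");W=cloud(p);s=bot.observe();t=s["tcp_pos"];Z=W[...,2]
w=dict(np.load("last.npz"));V=cloud(w);g=w["frame"].min(-1)
m=((g>85)&(abs(V[...,2]-t[2]-.023)<.02)&(abs(V[...,1]-t[1])<.03)&(abs(V[...,0]-t[0])<.1)); m[:, :280]=0;m[:,365:]=0
P=V[m]; A=np.c_[P[:,:2]-t[:2],np.ones(len(P))]; print("plane dz/dx,dz/dy,z0-tcp",np.linalg.lstsq(A,P[:,2]-t[2],rcond=None)[0],len(P))
print("x ext rel tcp",np.percentile(P[:,0]-t[0],[.5,99.5]))
E
python3 roof.py
```

```text
plane dz/dx,dz/dy,z0-tcp [ 0.00906198 -0.00348819  0.02949915] 26816
x ext rel tcp [-0.02965495  0.0779534 ]
```

{"name": "servo_tool", "arguments": {"steps": [0.2,0,0,0,0.047,0.2,2,-30,0,0,0.2,3,-45,0,0,0.2,3,-50,0,0,0.2,3,-50,0,0,0.2,3,-50,0,0,0.2,3,-50,0,0,0.2,3,-50,0,0]}}

```text
clock: 14.65
tcp_pos: [0.5253, 0.0096, 0.1729]
eef_rot: [-3.141, -0.02, 0.004]
wrist_force: [0.1, 0.2, -1.1]
finger_gap: 0.0403
```

{"name": "servo_tool", "arguments": {"steps": [0.2,2,-50,0,0,0.2,0,-40,20,0,0.2,0,-15,20,0,0.2,0,-5,10,0,0.2,0,0,10,0,0.2,0,0,0,0]}}

```text
clock: 15.4
tcp_pos: [0.5265, 0.1172, 0.1137]
eef_rot: [3.141, 0.019, -0.002]
wrist_force: [0.0, 0.4, 0.2]
finger_gap: 0.0403
```

```bash
cat > al.py <<'E'
from h import *
np.set_printoptions(precision=4,suppress=True)
p=dict(np.load("last.npz"));t=bot.observe()["tcp_pos"];W=cloud(p);Z=W[...,2]
m=(Z>.047)&(Z<.058)&(abs(W[...,1]-.117)<.03)&(abs(W[...,0]-.528)<.085);P=W[m]
print("van",len(P),"xmax",np.percentile(P[:,0],99) if len(P) else 0)
for x in (.585,.59,.595,.60):
    y=P[abs(P[:,0]-x)<.003][:,1]
    if y.size: print(x,np.percentile(y,[1,99]))
m=(abs(Z-t[2]-.020)<.012)&(abs(W[...,1]-t[1])<.03)&(W[...,0]>t[0]+.02)&(abs(W[...,0]-t[0])<.1)&(p["frame"].min(-1)>60);P=W[m]
print("roof",len(P),"xmax",np.percentile(P[:,0],99.5) if len(P) else 0)
for d in (.03,.04,.05,.06,.07):
    y=P[abs(P[:,0]-t[0]-d)<.003][:,1]
    if y.size: print(d,np.percentile(y,[1,99]),np.percentile(y,[1,99]).mean())
E
python3 w.py wrist van_rim; python3 al.py
```

```text
{'clock': 15.4, 'tcp_pos': array([0.5265, 0.1172, 0.1137]), 'eef_rot': array([ 3.1415,  0.0186, -0.002 ]), 'finger_gap': 0.04030905164753631, 'wrist_force': array([0.0466, 0.4074, 0.2131]), 'qpos': array([ 0.0017,  0.4649,  1.6053, -0.0001,  1.0727,  1.5608])}
yaw 0.011828133156782938
wrist15.40.png
van 0 xmax 0
roof 24297 xmax 0.6031448469837801
0.03 [0.0982 0.1399] 0.11900654849009276
0.04 [0.0982 0.1401] 0.11915063542795562
0.05 [0.0984 0.14  ] 0.11919485415476241
0.06 [0.0985 0.1402] 0.11935397364038164
0.07 [0.0986 0.1403] 0.11944217589450153
```

{"name": "servo_tool", "arguments": {"steps": [0.2,2,1,20,0,0.2,0,0,20,0,0.2,0,0,15,0,0.2,0,0,10,0,0.2,0,0,0,0]}}

```text
clock: 16.12
tcp_pos: [0.5286, 0.1169, 0.049]
eef_rot: [-3.142, -0.02, 0.001]
wrist_force: [-0.8, -0.4, -0.7]
finger_gap: 0.0404
```

```bash
python3 w.py scene; python3 -c "
from h import *
p=dict(np.load('last.npz')); save(p,'c2.png',(300,140,500,270),4)"
```

```text
{'clock': 16.125, 'tcp_pos': array([0.5286, 0.1169, 0.049 ]), 'eef_rot': array([-3.1415, -0.0199,  0.001 ]), 'finger_gap': 0.04035964017019653, 'wrist_force': array([-0.8004, -0.4346, -0.6758]), 'qpos': array([0.0011, 0.5606, 1.6503, 0.    , 0.9314, 1.5592])}
yaw 0.012651996299572171
scene16.12.png
```

View pics/c2.png

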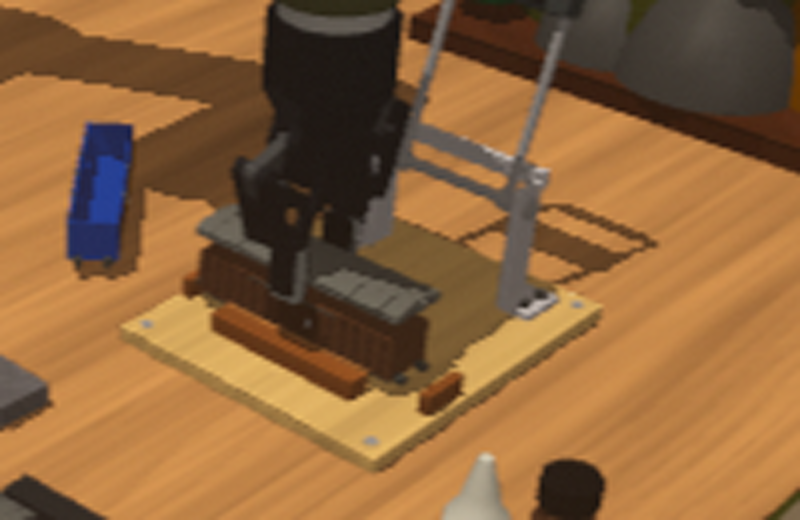

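The roof hovers over the van (crop about (320,260)), in line with it; the arm stands back. Lowering.

{"name": "servo_tool", "arguments": {"steps": [0.2,0,0,4,0,0.2,0,0,3,0,0.2,0,0,2,0,0.2,0,0,2,0,0.2,0,0,0,0]}}

```text
clock: 16.8
tcp_pos: [0.5286, 0.117, 0.0382]
eef_rot: [-3.141, -0.02, 0.0]
wrist_force: [-0.6, -0.7, -0.7]
finger_gap: 0.0405
```

{"name": "servo_tool", "arguments": {"steps": [0.2,0,0,1,0,0.2,0,0,0,0]}}

```text
clock: 17.05
tcp_pos: [0.5288, 0.117, 0.0376]
eef_rot: [-3.141, -0.02, -0.001]
wrist_force: [-1.2, 0.4, 3.4]
finger_gap: 0.0403
```

{"name": "servo_tool", "arguments": {"steps": [0.6,0,0,0,0,0.65,0,0,0,0,0.65,0,0,0,0,0.65,0,0,-15,0,0.65,0,0,-40,0,0.65,0,0,-55,0,0.65,0,0,-55,0,0.65,0,0,-50,0]}}

```text
clock: 18.05
tcp_pos: [0.5284, 0.117, 0.2556]
eef_rot: [-3.142, -0.02, -0.003]
wrist_force: [-0.3, -0.9, -0.8]
finger_gap: 0.0555
```

{"name": "servo_tool", "arguments": {"steps": [0.5,0,0,-40,0,0.5,0,0,0,0]}}

```text
clock: 18.3
tcp_pos: [0.5293, 0.117, 0.2963]
eef_rot: [3.141, 0.02, 0.011]
wrist_force: [0.3, -0.1, -1.3]
finger_gap: 0.0424
```

```bash
python3 w.py wrist roof_center; python3 - <<'E'
from h import *
p=dict(np.load("last.npz"));W=cloud(p);Z=W[...,2];g=p["frame"].min(-1)
m=((Z>.045)&(Z<.07)&(abs(W[...,1]-.117)<.035)&(abs(W[...,0]-.528)<.1)).astype(np.uint8)
n,l,st,c=cv2.connectedComponentsWithStats(m); i=1+np.argmax(st[1:,4]); m=l==i
P=W[m];print(m.sum(),cv2.minAreaRect((P[:,:2]*1000).astype(np.float32)),np.percentile(Z[m],[5,50,95]))
A=np.c_[P[:,:2]-[.528,.117],np.ones(len(P))];print(np.linalg.lstsq(A,P[:,2],rcond=None)[0])
save(p,'c3.png',(150,60,500,330),2)
b=bot.grab_frame("top")
for x in bot.mark_of(b,"handle")[:1]: print(x["p"],x["location"],dep(b,x["location"]))
E
```

```text
{'clock': 18.3, 'tcp_pos': array([0.5293, 0.117 , 0.2963]), 'eef_rot': array([3.1415, 0.0203, 0.0111]), 'finger_gap': 0.042431856963639984, 'wrist_force': array([ 0.3225, -0.0619, -1.2707]), 'qpos': array([0.0014, 0.3104, 1.3328, 0.    , 1.4914, 1.5593])}
yaw 0.01290855453511635
wrist18.30.png
6597 ((528.24755859375, 118.7000961303711), (153.08872985839844, 42.79067611694336), 0.7228710055351257) [0.05797034 0.06076396 0.0626224 ]
[0.00046175 0.00014483 0.06056496]
```

View pics/c3.png

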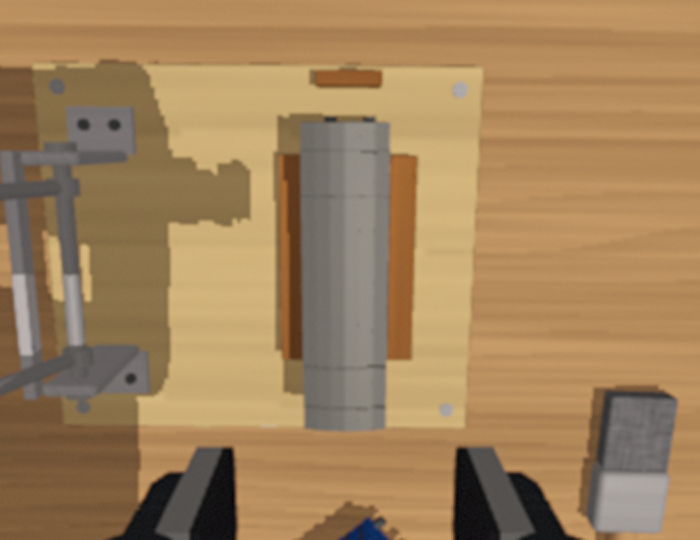

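{"name": "servo_tool", "arguments": {"steps": [0.45,0,0,-20,0,0.45,2,-40,0,0,0.45,2,-50,0,0,0.45,2,-50,0,0,0.45,0,-35,0,0,0.45,0,-12,0,0,0.45,0,0,0,0]}}

```text
clock: 19.38
tcp_pos: [0.5322, 0.3039, 0.3115]
eef_rot: [3.141, 0.021, -0.002]
wrist_force: [-1.0, 0.5, -0.4]
finger_gap: 0.0385
```

```bash
python3 w.py wrist handle; python3 - <<'E'
from h import *
p=dict(np.load("last.npz"));W=cloud(p);Z=W[...,2]
m=(Z>.262)&(Z<.295)&(abs(W[...,1]-.304)<.03)
for X in (.515,.525,.535,.545,.555):
    k=m&(abs(W[...,0]-X)<.005);y=W[k][:,1]
    if y.size: print(X,y.size,np.percentile(y,[2,50,98]),np.percentile(Z[k],[5,50,95]))
E
```

```text
{'clock': 19.375, 'tcp_pos': array([0.5322, 0.3039, 0.3115]), 'eef_rot': array([ 3.1408,  0.0208, -0.002 ]), 'finger_gap': 0.03851435923783594, 'wrist_force': array([-1.0465,  0.475 , -0.4157]), 'qpos': array([ 0.328 ,  0.4818,  1.0498, -0.0002,  1.6114,  1.8855])}
yaw 0.013274083809182774
handle 0.59 [308.6 263. ] [0.5375 0.3116 0.2796]
wrist19.38.png
0.515 500 [0.30392697 0.31033446 0.31696687] [0.27531548 0.2786747  0.28013795]
0.525 521 [0.30407848 0.31040511 0.31697505] [0.27505516 0.27856649 0.28026655]
0.535 545 [0.30422639 0.31091355 0.31744082] [0.27493424 0.27863955 0.2801963 ]
0.545 575 [0.3041057  0.31054032 0.31741802] [0.27467174 0.27852257 0.28031354]
0.555 594 [0.30403474 0.31056396 0.3173596 ] [0.27465023 0.27852376 0.28017586]
```

{"name": "servo_tool", "arguments": {"steps": [0.45,0,-5,15,0,0.45,0,0,24,0,0.45,0,0,20,0,0.45,0,0,0,0,0,0,0,0,0,0,0,0,0,0,0,0,0,0,0,0,0,0,0,0]}}

```text
clock: 20.48
tcp_pos: [0.5326, 0.3091, 0.2543]
eef_rot: [-3.141, -0.02, -0.003]
wrist_force: [0.5, -0.6, 5.6]
finger_gap: 0.0119
```

{"name": "servo_tool", "arguments": {"steps": [0,0,0,0,0,0,0,0,0,0]}}

```text
clock: 20.72
tcp_pos: [0.5326, 0.3091, 0.2543]
eef_rot: [-3.141, -0.02, -0.003]
wrist_force: [-0.6, 1.0, 5.3]
finger_gap: 0.0122
```

```bash
python3 - <<'E'
import numpy as np
a=np.r_[1.885-np.arange(0,21)*.085, .14,.10,.07,.04,.015,0]
y=-205*np.cos(a);z=205*np.sin(a)
Y=np.round(y[0]-y);Z=np.round(z[0]-z)
for i in range(1,len(a)): print(round(a[i]+.065,2),int(Y[i]-Y[i-1]),int(Z[i]-Z[i-1]),int(Y[i]),int(Z[i]))
E
```

```text
1.86 17 -5 17 -5
1.78 17 -3 34 -8
1.69 17 -2 51 -10
1.61 18 0 69 -10
1.52 17 1 86 -9
1.44 17 3 103 -6
1.36 17 4 120 -2
1.27 17 6 137 4
1.18 16 6 153 10
1.1 15 9 168 19
1.01 15 9 183 28
0.93 13 11 196 39
0.84 13 12 209 51
0.76 12 13 221 64
0.67 10 14 231 78
0.59 10 14 241 92
0.5 8 16 249 108
0.42 7 16 256 124
0.33 5 16 261 140
0.25 4 17 265 157
0.2 1 9 266 166
0.16 1 8 267 174
0.14 1 7 268 181
0.11 0 6 268 187
0.08 0 5 268 192
0.06 0 3 268 195
```

{"name": "servo_tool", "arguments": {"steps": [0,0,17,-5,0,0,0,17,-3,0,0,0,17,-2,0,0,0,18,0,0,0,0,17,1,0,0,0,17,3,0,0,0,17,4,0,0,0,17,6,0]}}

```text
clock: 21.72
tcp_pos: [0.5336, 0.1708, 0.2488]
eef_rot: [3.141, 0.02, -0.002]
wrist_force: [-4.1, 1.4, 0.9]
finger_gap: 0.0119
```

{"name": "servo_tool", "arguments": {"steps": [0,0,16,6,0,0,0,15,9,0,0,0,15,9,0,0,0,13,11,0,0,0,13,12,0,0,0,12,13,0,0,0,0,0,0]}}

```text
clock: 22.6
tcp_pos: [0.5346, 0.0859, 0.1879]
eef_rot: [3.139, 0.019, -0.004]
wrist_force: [-5.5, -4.3, 1.4]
finger_gap: 0.0116
```

{"name": "servo_tool", "arguments": {"steps": [0,0,10,14,0,0,0,10,14,0,0,0,8,16,0,0,0,7,16,0,0,0,5,16,0,0,0,4,16,0,0,0,2,12,0,0,0,1,8,0]}}

```text
clock: 23.6
tcp_pos: [0.535, 0.0412, 0.0761]
eef_rot: [-3.141, -0.02, 0.003]
wrist_force: [-6.0, 4.4, -1.4]
finger_gap: 0.0117
```

{"name": "servo_tool", "arguments": {"steps": [0,0,0,6,0,0,0,0,5,0,0,0,0,3,0,0,0,0,0,0]}}

```text
clock: 24.1
tcp_pos: [0.5351, 0.0408, 0.0626]
eef_rot: [3.141, 0.02, -0.003]
wrist_force: [-6.1, -1.0, -1.5]
finger_gap: 0.0117
```

{"name": "servo_tool", "arguments": {"steps": [0,0,0,2,0,0,0,0,2,0,0,0,0,1,0,0,0,0,0,0]}}

```text
clock: 24.6
tcp_pos: [0.5353, 0.0408, 0.0614]
eef_rot: [3.14, 0.021, -0.001]
wrist_force: [-23.1, -0.5, 35.2]
finger_gap: 0.0116
```

{"name": "servo_tool", "arguments": {"steps": [0,0,0,-2,0,0,0,0,-1,0,0,0,0,0,0]}}

```text
clock: 24.98
tcp_pos: [0.5352, 0.0408, 0.0618]
eef_rot: [3.141, 0.021, -0.002]
wrist_force: [-10.4, -0.2, 8.2]
finger_gap: 0.0124
```

```bash
python3 w.py top handle roof_center; python3 - <<'E'
from h import *
np.set_printoptions(precision=4,suppress=True)
s=bot.observe();print(s["wrist_force"])
p=bot.grab_frame("scene"); save(p,'c4.png',(300,140,500,270),4)
E
```

```text
{'clock': 24.975, 'tcp_pos': array([0.5352, 0.0408, 0.0618]), 'eef_rot': array([ 3.1409,  0.0207, -0.0018]), 'finger_gap': 0.012413557648750035, 'wrist_force': array([-10.3656,  -0.1921,   8.2428]), 'qpos': array([-0.1419,  0.5329,  1.6562, -0.0009,  0.9535,  1.4163])}
yaw 0.013172513807467688
roof_center 0.7 [345.7 254.8] [ 0.4936 -0.1531  0.0268]
roof_center 0.15 [388.9 240.5] [ 0.5219 -0.2382  0.029 ]
top24.98.png
[-10.1763  -0.8091   9.2223]
```

View pics/c4.png

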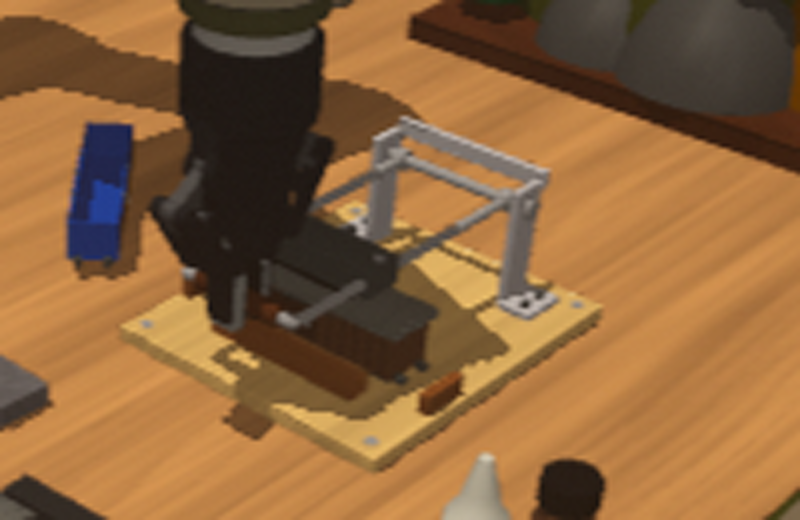

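The weight lies on the roof (crop about (340,260)). Releasing.

{"name": "servo_tool", "arguments": {"steps": [0.2,-1,0,-1,0,0.4,0,0,0,0,0.45,0,0,0,0,0.45,0,0,-20,0,0.45,0,0,-40,0,0.45,0,0,-50,0,0.45,0,0,-50,0,0.45,0,20,-50,0]}}

```text
clock: 26.18
tcp_pos: [0.5349, 0.0215, 0.2741]
eef_rot: [3.141, 0.023, 0.001]
wrist_force: [0.7, -0.5, -0.0]
finger_gap: 0.0381
```

```bash
python3 w.py wrist handle roof_center; python3 - <<'E'
from h import *
np.set_printoptions(precision=4,suppress=True)
p=dict(np.load("last.npz"));W=cloud(p);Z=W[...,2]
m=(Z>.065)&(Z<.095)&(abs(W[...,1]-.042)<.014)
for X in (.515,.535,.555):
    k=m&(abs(W[...,0]-X)<.005);y=W[k][:,1]
    if y.size: print("handle",X,y.size,np.percentile(y,[2,50,98]),np.percentile(Z[k],[50,90]))
# roof ends beyond the weight
for lo,hi in ((.445,.48),(.585,.61)):
    k=(Z>.047)&(Z<.07)&(W[...,0]>lo)&(W[...,0]<hi)&(abs(W[...,1]-.117)<.03); P=W[k]
    if len(P): print("roof end",len(P),np.percentile(P[:,0],[1,99]),np.percentile(P[:,1],[2,98]),np.percentile(P[:,2],[5,50,95]))
save(p,'c5.png')
E
```

```text
{'clock': 26.175, 'tcp_pos': array([0.5349, 0.0215, 0.2741]), 'eef_rot': array([3.1414, 0.0228, 0.0014]), 'finger_gap': 0.03808805801989, 'wrist_force': array([ 0.6671, -0.5484, -0.0399]), 'qpos': array([-0.1788,  0.3083,  1.3923,  0.0001,  1.4402,  1.3774])}
yaw 0.014546281459036853
handle 0.8 [298.4 206.2] [0.5374 0.0433 0.085 ]
roof_center 0.6 [221. 209.] [0.5346 0.1097 0.0881]
wrist26.18.png
handle 0.515 164 [0.0358 0.0419 0.0483] [0.0838 0.0852]
handle 0.535 179 [0.036  0.0419 0.0493] [0.0838 0.0851]
handle 0.555 184 [0.036  0.0426 0.0491] [0.0836 0.0853]
roof end 1186 [0.4522 0.4797] [0.0971 0.1383] [0.0577 0.0607 0.0626]
roof end 1152 [0.5854 0.6054] [0.0986 0.1399] [0.0578 0.0607 0.0626]
```

View pics/c5.png

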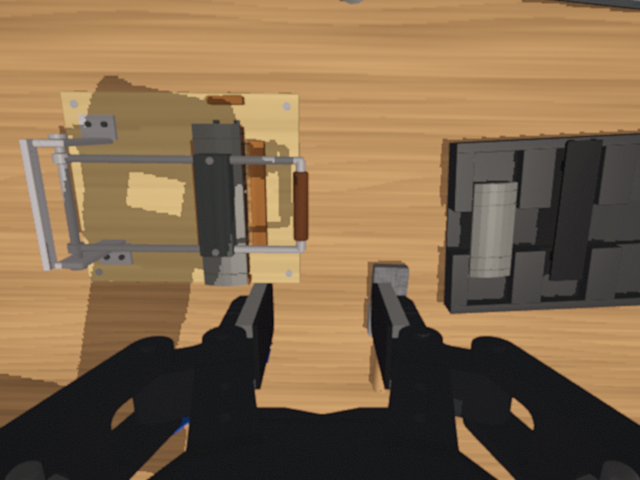

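```bash
python3 -c "
from cell import bot
print(bot.hand_in())"
```

```text
the job is handed in; nothing more can be done
None
```

The job is done and handed in at about 26 s on the clock. I swung the arm back onto its stop, laid the long roof on the van, and lowered the arm by its grip onto the roof. I let go only once it was resting there.

**Last checks:**
- **Arm:** the grip stands 13.6 mm higher than in its down position, which works out to about 0.066 rad. The target range is 0.045 to 0.09.
- **Roof:** it is level and square at about (0.529, 0.1185) m, with the crown at about 61 mm as expected. The van was measured at (0.528, 0.117) m before the roof went on. I did not measure it again afterwards; it is mostly hidden under the roof and weight.
- **Robot and other parts:** the gripper is clear of everything. The short roof, the underframe and the rest of the tray looked undisturbed in the last picture.

**What disagreed:**
- The overhead and wrist cameras differed by 4 to 5 mm in y. I relied on the wrist camera and the feel of the grasps.
- The arm met the roof about 4 mm higher at the tool than planned, with a brief 35 N vertical reading at the wrist (about 42 N in total). I eased off at once. The likely cause is the grip sitting slightly differently in the fingers.

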